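# Present the calibration-ball tray to the code reader

## Task

Of the two small carrying trays, pick up the one with the loose steel calibration ball by its grey top handle and carry it to the flat upward-looking code reader, without letting the ball out of its shallow pocket or touching it, and without disturbing the empty tray or the lidded tub and small carton standing near. Hold the tray level and still, centred over the reader's dark window with its underside about 10 cm above the glass, for at least two seconds so that the code under it can be read. Finish there, still holding the tray up; do not put it down.

Things in the scene. Friction and masses are not known exactly. Their poses are not given: they have to be found in the camera images.
- ball_tray: the tray to carry: plain white plastic tray 76 (x) x 120 (y) mm with a 12 mm high edge and a 4 mm floor, a thin steel hoop handle standing over its long centre line, in all 96 mm tall, 0.18 to 0.35 kg without the ball. Origin: centre of the underside; z up, y along the long side and along the handle. It balances about its centre. In the middle of the floor is a round pocket, 36 mm inner diameter, formed by a rim only 3 mm high, in which the ball lies loose
- ball_tray_grip (a point): middle of the ball tray's grey plastic handle grip, a bar 12 mm wide (tray x) x 84 mm long (tray y) x 20 mm high, centred 86 mm above the tray's underside; free from 76 mm down to the ball's top (34 mm above the underside). Pinch it across its 12 mm width, from above
- ball_tray_pocket (a point): where the ball's centre is when it lies in the middle of the pocket: on the tray's centre, 19 mm above its underside
- ball_center (a point): centre of the dark steel calibration ball, 30 mm diameter, 0.11 kg, loose in the pocket of the ball tray (it can roll about 9 mm to each side and climbs out if the tray is tipped more than about 30 degrees or jerked)
- empty_tray: an identical tray with an empty pocket, which is to be left alone. Origin: centre of the underside; y along its handle, which stands 96 mm tall
- reader: the code reader: flat white box 110 (x) x 120 (y) x 30 mm, fixed to the worktop, with a dark square window on top. Origin: centre of the underside
- reader_window (a point): centre of the reader's dark glass window (76 x 82 mm), on its upper face, 30 mm above the worktop; z up
- yellow_tub: yellow lidded tub, 89 mm diameter, 52 mm tall, to the left beyond the work strip; bystander. Origin: centre of the underside. Left of it stands the clear drawer tower, 616 mm tall, a fixed obstacle that fills x 0.434 and beyond from y 0.375 to 0.745: an arm that starts to the left must draw back towards its base and to the right before it swings to the work. Right of it stands the sealing machine, fixed, 214 mm tall, filling x 0.52 and beyond from y -0.23 to 0.22
- roll_box: small white carton 60 x 101 x 56 mm, to the right beyond the work strip; bystander. Origin: centre of the underside
- ball: the same ball as a body (its origin turns with the ball as it rolls: use ball_center)

How it is judged:
On the way, in this order (a step that is already met when the one before it is completed fails the run):
1. the ball tray is lifted in the fingers, clear of the worktop, with the ball in its pocket (contact force between the fingers and ball_tray above 1 N and distance between ball_center and ball_tray_pocket below 0.016 m and height (world z) of ball_tray above 0.03 m), for 0.2 s.
2. the tray is held level and still over the reader's window for two seconds (contact force between the fingers and ball_tray above 1 N and distance between ball_center and ball_tray_pocket below 0.016 m and horizontal distance between ball_tray and reader_window below 0.025 m and z of ball_tray in the frame of reader_window between 0.06 and 0.14 m and angle between ball_tray's own z axis and vertical below 0.12 rad and linear speed of ball_tray below 0.03 m/s and angular speed of ball_tray below 0.2 rad/s), for 2 s.
At the end, for the whole second after the job is handed in: The fingers hold the ball tray (contact over 1 N) with its centre within 25 mm of the window's centre, its underside 60 to 140 mm above the glass, level within 0.12 rad, slower than 0.03 m/s and 0.2 rad/s, the ball still in the pocket (its centre within 16 mm of the pocket point) (all of step 2); the arm keeps its last pose, push and grip.
It fails at once if the ball leaves its pocket (distance between ball_center and ball_tray_pocket above 0.02 m).
It fails at once if the ball is touched by the robot (contact force between any of the fingers, the arm and ball above 0.5 N).
It fails at once if the empty tray is disturbed (distance of empty_tray from where it was at the start of the episode above 0.02 m).
It fails at once if the tub is disturbed (distance of yellow_tub from where it was at the start of the episode above 0.02 m).
It fails at once if the carton is disturbed (distance of roll_box from where it was at the start of the episode above 0.02 m).
It also fails if it takes over 48 s, if anything falls off the work surface, if the arm or the gripper's body presses on something with over 40 N, if the wrist force passes 120 N, or if a joint passes its speed limit or range.

## Robot

A 6-joint arm with a two-finger parallel gripper is mounted at the origin on a cart in front of the work surface, level with it; the furniture and walls round the work are solid. World frame = base frame: x ahead of the robot, y to its left, z up, the work surface at z = 0. Lengths are in m, angles in rad, forces in N, time in s.
With the tool pointing down it reaches from about 0.3 to 0.775 m from the base axis. Payload 14.6 kg.
Tool frame: the origin (TCP) lies at the centre of the arm's flange, where the gripper is bolted on; the fingertips stand 199 mm ahead of it and the grasp point (between the pads) lies 180 mm ahead of it; z points along the fingers, y is the line along which they close (so a half turn about z gives the same grasp; the last joint's range is limited). The gripper opens to 94 mm and grips with 3 to 60 N. Pads are 16 mm wide; open, the fingers measure 119 mm over their backs; the gripper's body (75 mm by 177 mm) begins 78 mm behind the grasp point.
Start: joints at [-1.3, 0.3, 1.521, -0, 1.321, -0.067], TCP at [0.182, -0.519, 0.405] pointing down, gripper open.
Joint ranges: [-3.03, 3.03], [-0.79, 2.21], [0.23, 2.52], [-1.04, 4.18], [0, 3.07], [-2.55, 2.55]. Speed limits (rad/s): [2.22, 2.22, 2.57, 3.14, 3.14, 3.14].

## Interface

Orientations are given as [roll, pitch, yaw] about the fixed x, y, z axes, in that order (R = Rz(yaw) Ry(pitch) Rx(roll)).
In Python, from station import ctrl gives the robot as it stands. The module is installed in compiled form; this text tells all that it offers.
- The arm moves only by the tool servo_tool, never from a script. Its argument "motion" is a list of rows, each a list of 5 numbers: the closure, from 0 (fully open) to 1 (shut), then the shift along the world's x, y, z in cm, then the turn about the world's z in degrees. A call has 1 to 20 rows; each row is the pose to reach, as a shift and turn from the pose commanded when the call began; what a row does not reach only later rows make up. A row lasts 1/8 s, in which the tool goes at most 62.5 mm and 10.7 degrees, less where a joint would pass 70% of its speed; a pose out of reach is approached as far as the arm can. A call with a gripper value outside its range is refused whole. The fingers move at their own pace and stop on an object; "squeeze" is the grip in N (left out, the last holds). Time passes only in rows, so rows that repeat a pose let the fingers close. It gives the time, the measured TCP pose, the force, the opening and the grip force at its end, in the units of the state.
- ctrl.get_obs(): the state, without advancing time (a new reading comes with each control period).
- ctrl.camera(name): name is "scene" or "top"; returns a dict with "image" (480x640x3 uint8, red, green, blue), "fx", "fy", "cx", "cy" (pixels), "dist" ([k1, k2, p1, p2, k3] as OpenCV has them; the pictures are not rectified), "camera_from_world" (4x4, takes a point from world to camera coordinates). Camera axes: x right, y up, looking along -z (the intrinsics and any distortion apply to the point x, -y, -z); pixel columns grow to the right and rows downward; lengths in m; the calibration is good to about 2 mm. A picture is of the moment at which its call begins. There is no depth.
- ctrl.hand_in(): hands the job in; it is judged then, once.
The state is a dict: "time_s": time; "qpos": joint angles; "joint_vel": joint speeds; "tau": joint torques, N m; "ee_pos": TCP position; "eef_rot": TCP orientation; "force": force on the tool from outside, world axes, zero at the start; "moment": the same for the moment, N m; "grip_width": finger opening in m; "grip_force": force on a finger pad.
Only numpy, scipy, OpenCV 4.12 (cv2) and the standard library are available. Lean on these libraries where they do the work, as an engineer would, in place of code of your own. Each camera call takes 0.05 s, during which the arm holds its last target. There are 200 camera calls.

## Working session

There is one attempt and no reset: what is moved stays moved. The work goes in short steps, Python scripts to look and compute and a tool call to move; the robot and the scene stay as the last step left them, time stands still between calls to the robot, and variables do not carry over. Pictures are saved under pics/ and viewed, at most 10 in all, crops included, and the job is handed in when it is done.

Besides the shell and the picture viewer there is one more tool, called after ">>>" in YAML: its name, and indented under it one key for each argument. servo_tool: Moves the arm, as the interface text tells. Its arguments: {"type":"object","properties":{"motion":{"type":"array","items":{"type":"array","items":{"type":"number"}}},"squeeze":{"type":"number"}},"required":["motion"]}

```bash
mkdir -p pics; cat > h.py <<'E'
import numpy as np, cv2, json
from station import ctrl
def shot(n,f):
    c=ctrl.camera(n); cv2.imwrite('pics/'+f,c['image'][:,:,::-1]); return c
def ray(c,uv,z):
    K=np.array([[c['fx'],0,c['cx']],[0,c['fy'],c['cy']],[0,0,1.]])
    p=cv2.undistortPoints(np.array(uv,float).reshape(-1,1,2),K,np.array(c['dist'],float)).reshape(-1,2)
    T=np.linalg.inv(np.array(c['camera_from_world']))
    o=T[:3,3]; d=np.c_[p[:,0],-p[:,1],-np.ones(len(p))]@T[:3,:3].T
    return o+d*((z-o[2])/d[:,2])[:,None]
E
python3 - <<'E'
from h import *
import pickle
c={n:shot(n,n+'0.png') for n in('scene','top')}
pickle.dump(c,open('c0.pkl','wb'))
for n in c: print(n,np.linalg.inv(np.array(c[n]['camera_from_world'])).round(3)[:3,3],c[n]['fx'])
o=ctrl.get_obs();print(o['time_s'],o['ee_pos'],o['eef_rot'],o['grip_width'])
E
```

```text
scene [0.01  0.678 0.49 ] 514.7510220210902
top [ 0.447 -0.018  1.331] 568.1180665207679
0.1 [ 0.182275   -0.51889649  0.4041689 ] [-3.14062980e+00 -5.48569125e-05  3.37814467e-01] 0.09355804055494994
```

View pics/top0.png

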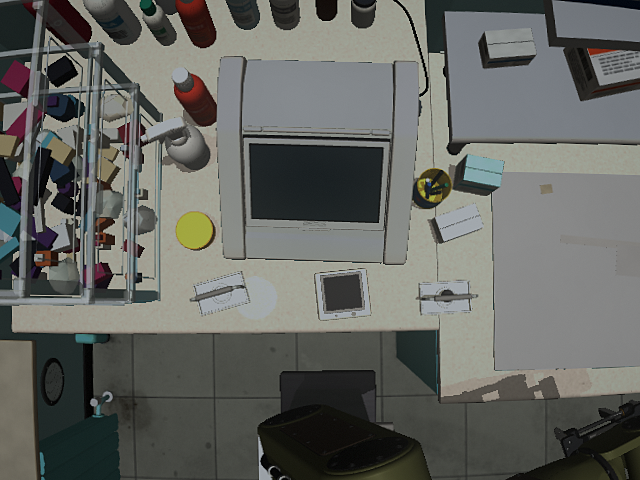

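View pics/scene0.png

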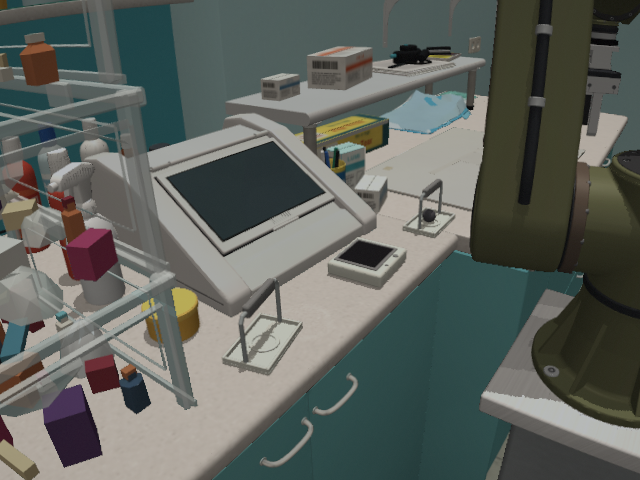

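The top view shows the ball tray at (445,297), with its handle along image horizontal (world y). The reader is at (343,293) and the empty tray at (221,293). The scene view confirms the ball is in the right-hand tray.

```bash
python3 - <<'E'
from h import *
import pickle
c=pickle.load(open('c0.pkl','rb')); t=c['top']; im=np.ascontiguousarray(t['image']); g=im.max(2).astype(int)
def rect(m,x0,y0,x1,y1,z,name):
    M=np.zeros_like(g,np.uint8); M[y0:y1,x0:x1]=m[y0:y1,x0:x1]
    n,l,s,_=cv2.connectedComponentsWithStats(M); k=1+s[1:,4].argmax()
    cs=cv2.findContours((l==k).astype(np.uint8),0,1)[0][0]
    r=cv2.minAreaRect(cs); b=cv2.boxPoints(r); w=ray(t,b,z)
    e=w[1]-w[0],w[2]-w[1]; e=sorted(e,key=np.linalg.norm)
    print(name,r,'ctr',w.mean(0).round(4),'size',[np.linalg.norm(q).round(4) for q in e],'long ang',np.degrees(np.arctan2(e[1][1],e[1][0])).round(1))
rect(g<100,320,270,366,315,.03,'window')
sat=im.max(2).astype(int)-im.min(2)
rect((g>190)&(sat<12),405,270,490,325,.012,'tray edge')
rect((g<160)&(g>80),405,285,490,308,.096,'grip')
rect((g>190)&(sat<12),425,195,490,248,.056,'carton')
out=np.hstack([cv2.resize(im[265:330,400:490],None,fx=5,fy=5,interpolation=2),cv2.resize(im[265:330,310:380],None,fx=5,fy=5,interpolation=2)])
cv2.imwrite('pics/crop.png',out[:,:,::-1])
E
```

```text
window ((342.1781005859375, 292.1917724609375), (33.917869567871094, 36.53498840332031), 83.9909896850586) ctr [ 0.4579 -0.0445  0.03  ] size [np.float64(0.0775), np.float64(0.0837)] long ang -85.0Traceback (most recent call last):
  File "<stdin>", line 13, in <module>
  File "<stdin>", line 6, in rect
ValueError: attempt to get argmax of an empty sequence
```

```bash
python3 - <<'E'
from h import *
import pickle
c=pickle.load(open('c0.pkl','rb')); t=c['top']; im=np.ascontiguousarray(t['image']); g=im.max(2).astype(int)
sat=g-im.min(2)
print(im[310,432],im[318,455],im[297,425],im[297,470],im[290,432],im[284,425])
out=np.hstack([cv2.resize(im[265:330,400:490],None,fx=5,fy=5,interpolation=2),cv2.resize(im[265:330,310:380],None,fx=5,fy=5,interpolation=2)])
cv2.imwrite('pics/crop.png',out[:,:,::-1])
def rect(m,x0,y0,x1,y1,z,name):
    M=np.zeros_like(g,np.uint8); M[y0:y1,x0:x1]=m[y0:y1,x0:x1]
    n,l,s,_=cv2.connectedComponentsWithStats(M)
    if n<2: return print(name,'none')
    k=1+s[1:,4].argmax()
    cs=cv2.findContours((l==k).astype(np.uint8),0,1)[0][0]
    r=cv2.minAreaRect(cs); b=cv2.boxPoints(r); w=ray(t,b,z)
    e=sorted((w[1]-w[0],w[2]-w[1]),key=np.linalg.norm)
    print(name,np.round(r[0],1),np.round(r[1],1),'ctr',w.mean(0).round(4),'size',[np.linalg.norm(q).round(4) for q in e],'long ang',np.degrees(np.arctan2(e[1][1],e[1][0])).round(1))
for s in (10,16,22): rect((g>150)&(sat<s),405,270,490,325,.012,'tray')
for hi in(130,150,170): rect((g<hi)&(g>60)&(sat<25),405,285,490,308,.096,'grip')
E
```

```text
[162 168 172] [160 163 152] [111 111 100] [101 100  95] [163 168 172] [119 123 121]
tray [426. 310.] [ 8. 10.] ctr [ 0.4129 -0.2387  0.012 ] size [np.float64(0.0187), np.float64(0.0232)] long ang -1.4
tray [447. 297.] [54. 84.] ctr [ 0.4419 -0.2897  0.012 ] size [np.float64(0.1263), np.float64(0.1989)] long ang -91.2
tray [447. 297.] [54. 84.] ctr [ 0.4419 -0.2897  0.012 ] size [np.float64(0.1263), np.float64(0.1989)] long ang -91.2
grip [445.7 291.6] [21.9 61. ] ctr [ 0.454  -0.2694  0.096 ] size [np.float64(0.0478), np.float64(0.135)] long ang -81.9
grip [446.5 296. ] [22. 63.] ctr [ 0.4444 -0.2709  0.096 ] size [np.float64(0.0481), np.float64(0.1393)] long ang -91.3
grip [447. 296.] [22. 84.] ctr [ 0.4443 -0.2723  0.096 ] size [np.float64(0.0482), np.float64(0.1859)] long ang -91.3
```

View pics/crop.png

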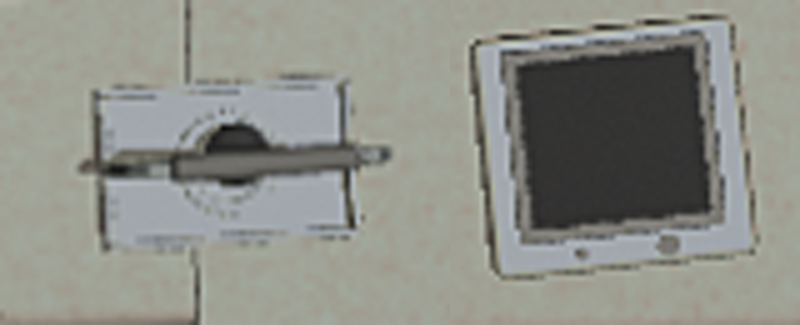

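The crop shows the grip running from about px (434.4,298.2) to (471.6,296.2). The tray corners are at crop (97,90), (350,80), (356,236) and (104,249).

```bash
python3 - <<'E'
from h import *
import pickle
t=pickle.load(open('c0.pkl','rb'))['top']
f=lambda p:np.array(p)/5+[400-.4,265-.4]
w=ray(t,f([(97,90),(350,80),(356,236),(104,249)]),.008);print(w.round(4),w.mean(0).round(4))
for a,b in((0,1),(3,2)): d=w[b]-w[a];print(np.degrees(np.arctan2(d[0],-d[1])).round(1))
w=ray(t,f([(172,166),(358,156)]),.093);d=w[1]-w[0];print(w,w.mean(0).round(4),np.degrees(np.arctan2(d[0],-d[1])).round(1))
print(ray(t,f([(237,155)]),.019))
E
```

```text
[[ 0.4769 -0.2246  0.008 ]
 [ 0.479  -0.3445  0.008 ]
 [ 0.406  -0.3451  0.008 ]
 [ 0.4029 -0.226   0.008 ]] [ 0.4412 -0.2851  0.008 ]
1.0
1.5
[[ 0.44113488 -0.24339638  0.093     ]
 [ 0.4435694  -0.32601579  0.093     ]] [ 0.4424 -0.2847  0.093 ] 1.7
[[ 0.44515898 -0.28745331  0.019     ]]
```

>>> servo_tool:
  motion:
    - [0,1,1,0,3]
    - [0,4,3,0,9]
    - [0,7,6,0,17]
    - [0,10,9,0,26]
    - [0,13,12,0,35]
    - [0,16,15,0,44]
    - [0,19,17.5,-1,53]
    - [0,22,20,-2,61]
    - [0,24.5,22,-3,67]
    - [0,26,23.4,-4,72]
    - [0,26,23.4,-4,72]
    - [0,26,23.4,-4,72]
    - [0,26,23.4,-4,72]
    - [0,26,23.4,-4,72]
  squeeze: 30

```text
time_s: 1.85
ee_pos: [0.4419, -0.2853, 0.365]
eef_rot: [3.141, 0.0, 1.593]
force: [-0.4, -0.0, -0.8]
grip_width: 0.094
grip_force: 0.0
```

```bash
python3 - <<'E'
from h import *
c=shot('scene','s1.png'); d=shot('top','t1.png')
cv2.imwrite('pics/z1.png',np.hstack([cv2.resize(c['image'][150:270,380:500],(400,400)),cv2.resize(d['image'][240:340,395:495],(400,400))])[:,:,::-1])
print(ctrl.get_obs()['ee_pos'])
E
```

```text
[ 0.44203909 -0.28518461  0.36482338]
```

View pics/z1.png

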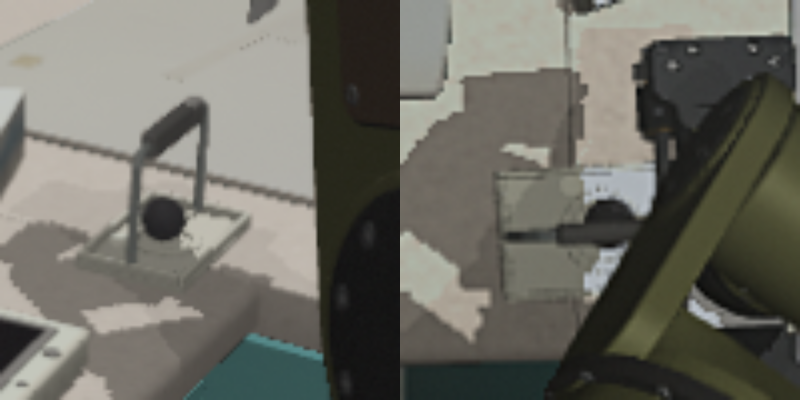

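The gripper is above the tray: its visible edge fits a body centred on the handle line once parallax is allowed for. The handle and ball are undisturbed, so I descend and close gently.

>>> servo_tool:
  motion:
    - [0,0,0,-1,0]
    - [0,0,0,-3,0]
    - [0,0,0,-5,0]
    - [0,0,0,-7,0]
    - [0,0,0,-8.5,0]
    - [0,0,0,-9.5,0]
    - [0,0,0,-9.9,0]
    - [0,0,0,-9.9,0]
    - [0.3,0,0,-9.9,0]
    - [0.5,0,0,-9.9,0]
    - [0.6,0,0,-9.9,0]
    - [0.7,0,0,-9.9,0]
    - [0.75,0,0,-9.9,0]
    - [0.8,0,0,-9.9,0]
    - [0.85,0,0,-9.9,0]
    - [0.9,0,0,-9.9,0]
    - [0.95,0,0,-9.9,0]
    - [1,0,0,-9.9,0]
    - [1,0,0,-9.9,0]
    - [1,0,0,-9.9,0]
  squeeze: 30

```text
time_s: 4.45
ee_pos: [0.4422, -0.2849, 0.2655]
eef_rot: [-3.141, -0.0, 1.594]
force: [-0.1, 0.2, -2.6]
grip_width: 0.0116
grip_force: 30.0
```

>>> servo_tool:
  motion:
    - [1,0,0,0.1,0]
    - [1,0,0,0.4,0]
    - [1,0,0,0.9,0]
    - [1,0,0,1.5,0]
    - [1,0,0,2.2,0]
    - [1,0,0,3,0]
    - [1,0,0,3.8,0]
    - [1,0,0,4.6,0]
    - [1,0,0,5.4,0]
    - [1,0,0,6.2,0]
    - [1,0,0,7,0]
    - [1,0,0,7.8,0]
    - [1,0,0,8.6,0]
    - [1,0,0,9.4,0]
    - [1,0,0,10.2,0]
    - [1,0,0,11,0]
    - [1,0,0,11.7,0]
    - [1,0,0,12.2,0]
    - [1,0,0,12.5,0]
    - [1,0,0,12.5,0]

```text
time_s: 6.95
ee_pos: [0.4423, -0.2849, 0.3907]
eef_rot: [3.141, 0.0, 1.594]
force: [0.6, -0.1, -3.4]
grip_width: 0.0119
grip_force: 30.0
```

```bash
python3 - <<'E'
from h import *
c=shot('scene','s2.png')
cv2.imwrite('pics/z2.png',cv2.resize(c['image'][100:270,320:500],(600,566))[:,:,::-1])
E
```

```text
(no output)
```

View pics/z2.png

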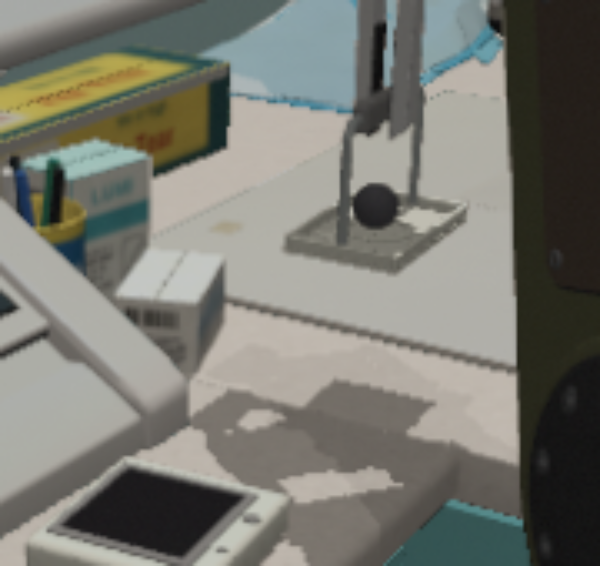

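The tray is lifted and level, with the ball in its pocket and the bystanders untouched. Next, a gentle move to the window.

>>> servo_tool:
  motion:
    - [1,0,0.1,0,0]
    - [1,0,0.3,0,0]
    - [1,0,0.6,0,0]
    - [1,0,1,0.1,0.1]
    - [1,0.1,1.5,0.2,0.2]
    - [1,0.1,2.1,0.3,0.3]
    - [1,0.2,2.8,0.4,0.4]
    - [1,0.2,3.5,0.5,0.5]
    - [1,0.3,4.2,0.5,0.6]
    - [1,0.3,4.9,0.5,0.7]
    - [1,0.4,5.6,0.5,0.8]
    - [1,0.4,6.3,0.5,0.9]
    - [1,0.5,7,0.5,1]
    - [1,0.5,7.7,0.5,1.1]
    - [1,0.6,8.4,0.5,1.2]
    - [1,0.6,9.1,0.5,1.3]
    - [1,0.7,9.8,0.5,1.4]
    - [1,0.7,10.5,0.5,1.5]
    - [1,0.8,11.2,0.5,1.6]
    - [1,0.8,11.9,0.5,1.7]

```text
time_s: 9.5
ee_pos: [0.4503, -0.1655, 0.3957]
eef_rot: [3.142, 0.0, 1.624]
force: [-0.1, -0.4, -4.3]
grip_width: 0.012
grip_force: 30.0
```

>>> servo_tool:
  motion:
    - [1,0,0.7,0,0.1]
    - [1,0.1,1.4,0,0.2]
    - [1,0.1,2.1,0,0.3]
    - [1,0.2,2.8,0,0.4]
    - [1,0.2,3.5,0,0.5]
    - [1,0.3,4.2,0,0.6]
    - [1,0.3,4.9,0,0.7]
    - [1,0.4,5.6,0,0.8]
    - [1,0.4,6.3,0,0.9]
    - [1,0.5,7,0,1]
    - [1,0.5,7.7,0,1.1]
    - [1,0.6,8.4,0,1.2]
    - [1,0.6,9.1,0,1.3]
    - [1,0.7,9.8,0,1.4]
    - [1,0.7,10.4,0,1.5]
    - [1,0.8,11,0,1.6]
    - [1,0.8,11.5,0,1.7]
    - [1,0.8,11.9,0,1.8]
    - [1,0.8,12.1,0,1.8]
    - [1,0.8,12.1,0,1.8]

```text
time_s: 12.0
ee_pos: [0.4583, -0.0449, 0.3957]
eef_rot: [3.142, 0.0, 1.656]
force: [0.1, 0.7, -3.9]
grip_width: 0.0119
grip_force: 30.0
```

```bash
python3 - <<'E'
from h import *
c=shot('scene','s3.png'); d=shot('top','t3.png')
cv2.imwrite('pics/z3.png',np.hstack([cv2.resize(c['image'][120:290,280:450],(400,400)),cv2.resize(d['image'][220:340,280:400],(400,400))])[:,:,::-1])
print(ctrl.get_obs()['ee_pos'])
E
```

```text
[ 0.45825497 -0.04500917  0.39565476]
```

View pics/z3.png

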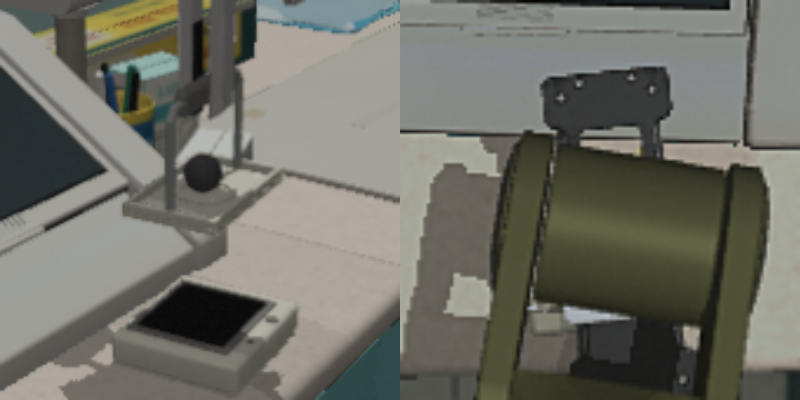

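The tray hangs level over the reader with the ball in its pocket. In the crop its rim corners are at about (125,208) and (283,175). I'll hold for over 2 s, then check the centring from those corners.

>>> servo_tool:
  motion:
    - [1,0,0,0,0]
    - [1,0,0,0,0]
    - [1,0,0,0,0]
    - [1,0,0,0,0]
    - [1,0,0,0,0]
    - [1,0,0,0,0]
    - [1,0,0,0,0]
    - [1,0,0,0,0]
    - [1,0,0,0,0]
    - [1,0,0,0,0]
    - [1,0,0,0,0]
    - [1,0,0,0,0]
    - [1,0,0,0,0]
    - [1,0,0,0,0]
    - [1,0,0,0,0]
    - [1,0,0,0,0]
    - [1,0,0,0,0]
    - [1,0,0,0,0]
    - [1,0,0,0,0]
    - [1,0,0,0,0]

```text
time_s: 14.6
ee_pos: [0.4583, -0.0449, 0.3956]
eef_rot: [-3.142, -0.0, 1.655]
force: [-1.0, -0.4, -4.0]
grip_width: 0.0118
grip_force: 30.0
```

```bash
python3 - <<'E'
from h import *
c=shot('scene','s4.png')
s=170/400
w=ray(c,[(280+125*s,120+206*s),(280+283*s,120+172*s)],.142);print(w.round(3),w.mean(0).round(3))
# window corners in the same picture
w=ray(c,[(280+a*s,120+b*s) for a,b in((130,318),(188,280),(277,303),(222,353))],.03);print(w.mean(0).round(3))
E
```

```text
[[ 0.482  0.025  0.142]
 [ 0.418 -0.096  0.142]] [ 0.45  -0.036  0.142]
[ 0.457 -0.046  0.03 ]
```

```bash
python3 -c "
from station import ctrl
print(ctrl.hand_in())"
```

```text
the job is handed in; nothing more can be done
None
```

I handed the job in with the ball tray held level over the reader window, its underside about 10 cm above the glass and the ball in its pocket; it had been held still for 2.5 s, and the hand-in returned no verdict.

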